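# Lock the pallet station with the long T-key

## Robot

A 6-joint arm with a two-finger parallel gripper is mounted at the origin on the work surface. World frame = base frame: x ahead of the robot, y to its left, z up, the work surface at z = 0. Lengths are in mm, angles in rad, forces in N, time in s.
With the tool pointing down it reaches from about 350 to 850 mm from the base axis. Payload 8.1 kg.
Tool frame: the origin (TCP) lies at the very end of the fingers, on their centre line; the grasp point (between the pads) lies 19 mm behind it; z points along the fingers, y is the line along which they close (so a half turn about z gives the same grasp; the last joint's range is limited). The gripper opens to 85 mm and grips with 20 to 120 N. Pads are 22 mm wide; open, the fingers measure 114 mm over their backs; the gripper's body (76 mm by 85 mm) begins 54 mm behind the grasp point. The pads swing forward as they close: fully open they stand 13 mm farther back than shut.
Start: joints at [-1.245, 0.13, 1.488, -0, 1.523, -0.085], TCP at [239.626, -550.077, 231.292] pointing down, gripper open.
Joint ranges: [-2.96, 2.96], [-0.89, 2.26], [0.02, 2.5], [-1.34, 4.48], [0, 2.73], [-2.66, 2.66]. Speed limits (rad/s): [2.39, 2.39, 2.79, 3.14, 3.14, 3.14].

## Interface

Orientations are given as a unit quaternion [x, y, z, w].
In Python, from cell import robot gives the robot as it stands.
- The arm moves only by the tool carry_out, never from a script. Its argument "motion" is one flat list of numbers, 7 for each row, row after row: the shift along the world's x, y, z in mm, then the turn, a rotation vector about the world's x, y, z in rad, then the opening in per cent of the stroke, from 0 (shut) to 100 (fully open). A call has 1 to 8 rows; each row is the pose to reach, as a shift and turn from the pose commanded when the call began; what a row does not reach only later rows make up. A row lasts 1/12 s, in which the tool goes at most 41.7 mm and 7.16 degrees, less where a joint would pass 70% of its speed; a pose out of reach is approached as far as the arm can. A call with a gripper value outside its range is refused whole. The fingers move at their own pace and stop on an object; the grip force is fixed at half the most. Time passes only in rows, so rows that repeat a pose let the fingers close. It gives the time, the measured TCP pose, the force, the opening and the grip force at its end, in the units of the state.
- robot.state(): the state, without advancing time (a new reading comes with each control period).
- robot.read_camera(name): name is "scene" or "side" or "wrist"; returns a dict with "img" (400x640x3 uint8, red, green, blue), "range_z" (400x640 float32, mm along the optical axis (not along the pixel's ray), 0 where there is no reading), "camera_matrix" (3x3 intrinsics, pixels), "cam_to_world" (4x4, takes a point from camera to world coordinates). Camera axes: x right, y up, looking along -z (the intrinsics and any distortion apply to the point x, -y, -z); pixel columns grow to the right and rows downward; lengths in mm; the calibration is good to about 2 mm. A picture is of the moment at which its call begins.
- robot.finish_job(): hands the job in; it is judged then, once.
Trained networks look in a picture, given as the dict that the camera call returned (one of the last four; its "shot" number tells which), for a name from the list of things; names that differ only in an ending like _2 or _b are one class to them, and where a whole thing is asked for, a point or a joint stands for the part that bears it (a point fixed in the world has none). Each returns a list of dicts, best first, with "confidence" (0 to 1); they miss things now and then, are a little off and sometimes report something else, mostly with a low value. They report only what shows in the picture. A call takes as long as a camera call. They do not tell look-alikes from the thing itself.
- robot.spot_in(picture, name): "xy" ([column, row] in pixels, amid what is visible of it).
- robot.outline_of(picture, name): "mask" (400x640 bool, what is visible of it) and "xy" ([column, row] in pixels, amid what is visible of it).
- robot.mark_of(picture, name): "xy" ([column, row] in pixels: a listed point, or the origin of a listed thing).
The state is a dict: "time": time; "q": joint angles; "qd": joint speeds; "effort": joint torques, N m; "tcp_pos": TCP position; "tcp_rot": TCP orientation; "contact_force": force on the tool from outside, world axes, zero at the start; "ft_torque": the same for the moment, N m; "grip_width": opening from 0.0 (shut) to 1.0 (fully open); "gripper_force": force on a finger pad.
Only numpy, scipy, OpenCV 4.12 (cv2) and the standard library are available. Lean on these libraries where they do the work, as an engineer would, in place of code of your own. Each camera call takes 0.05 s, during which the arm holds its last target. There are 200 camera calls.

## Task

Lock the pallet: take the T-key from its stand, lower it gently down the station's deep shaft, feel for the hidden square stem until the socket drops fully over it, and turn it clockwise until the swing clamp is against its end stop over the pallet. Then draw the key out and put it back in its stand, upright and fully down. Work by light touch: never lean hard on the station or force the clamp on beyond its stop, and leave everything else where it is.

Things in the scene. Friction and masses are not known exactly. Their poses are not given: they have to be found in the camera images.
- key_bar (a point): centre of the cross-bar of the loose steel T-key (about 0.35 kg, starts standing in its stand). The bar is 90 mm long (its x axis), 16 mm wide (y), 18 mm high (z, up the key). A 12 mm round shank runs down from it to a square socket, open below, whose rim is 160 mm below this point
- key_foot (a point): centre of the socket's rim at the very bottom of the key, 160 mm below the bar centre; axes as the bar's. Socket opening 23 x 23 mm, sides along the key's x and y, 22 mm deep; outside 31 x 31 mm (44 mm over corners)
- station: fixed pallet station; origin on its deep shaft's axis, at bench level; z up, x towards the pallet. Block 90 x 90 mm, top 145 mm above the bench, with a vertical round shaft 50 mm across (mouth chamfered 4 mm) on the z axis. The clamp sticks out under the block. All contact forces on the station together must stay below 50 N: a twist of about 0.3 N m on the seated key
- shaft_mouth (a point): centre of the shaft's mouth, on its axis, 145 mm above the bench; axes as the station's. Down the shaft a 20 x 20 mm square stem stands on a collar: square from 30 to 48 mm above the bench, then a cone to 53 mm. A socket standing crosswise rests on the square's corners, rim at about 48 mm
- stem_seat (a point): top of the stem's collar on the shaft axis, 30 mm above the bench (a socket is fully seated with its rim here). Axes as the station's, not turning with the stem: its angle is hidden and not tied to the clamp's; its flats start anywhere within 0.65 rad either way of the block's sides. The socket drops on when within about 0.16 rad
- clamp (a joint): angle of the flat steel swing clamp: 0 = clear of the pallet, grows clockwise seen from above, 0.85 rad = against its end stop over the pallet (locked). The stem drives it: clockwise, the stem first turns in free play (up to 0.4 rad, 0.04 N m), then moves the clamp against 0.06 N m of friction; it stays where left; past the stop the load rises steeply
- stand: fixed black block 85 x 85 x 60 mm, the key's stand; origin at the centre of its underside, z up. A round blind hole 50 mm across (mouth chamfered 4 mm) in its middle, 45 mm deep, floor 15 mm above the bench, so the stored key's bar centre is 175 mm above the bench
- hub: bystander, leave alone: turned aluminium hub, 48 mm wide, 34 mm high, standing on the station's pallet; origin at its underside
- plug: bystander, leave alone: upright steel pin, 28 mm wide, 45 mm high; origin at its underside
- gauge: bystander, leave alone: dark steel block 30 x 50 x 20 mm; origin at its underside
- tape: bystander, leave alone: yellow tape roll, 84 mm wide, 20 mm high; origin at its underside
- wrench: bystander, leave alone: steel wrench lying flat
- driver: bystander, leave alone: screwdriver lying flat
- bin_blue: bystander, leave alone: open blue bin 110 x 150 x 50 mm; origin at its underside
Mind the look-alikes: they are no part of the job. What is meant by the part that bears key_bar is not blue, and is the larger of those in its own colour. There is more than one size of the stand; the job needs the larger.

How it is judged:
By the outcome, as a careful person would: the job done as asked, in the order asked, and still so for the second after the job is handed in, with the robot touching nothing.
It also fails if it takes over 72 s, if anything falls off the work surface, if the arm or the gripper's body presses on something with over 40 N, if the wrist force passes 120 N, or if a joint passes its speed limit or range.

## Working session

There is one attempt and no reset: what is moved stays moved. The work goes in short steps, Python scripts to look and compute and a tool call to move; the robot and the scene stay as the last step left them, time stands still between calls to the robot, and variables do not carry over. Pictures are saved under pics/ and viewed, at most 10 in all, crops included, and the job is handed in when it is done.

Besides the shell and the picture viewer there is one more tool, called after "Call:" as name(argument=value, ...), one argument or row to a line, values as JSON. carry_out: Moves the arm, as the interface text tells. Its arguments: {"type":"object","properties":{"motion":{"type":"array"}},"required":["motion"]}

```bash
mkdir -p pics; ls
cat > h.py <<'E'
import numpy as np, cv2
from cell import robot
def world(p,u,v,z=None):
    K=p["camera_matrix"];T=p["cam_to_world"]
    d=np.array([(u-K[0,2])/K[0,0],-(v-K[1,2])/K[1,1],-1.0])
    if z is None:
        r=p["range_z"][int(round(v)),int(round(u))]
        return (T@np.r_[d*r,1])[:3]
    o=T[:3,3];D=T[:3,:3]@d
    return o+D*(z-o[2])/D[2]
def cloud(p):
    K=p["camera_matrix"];T=p["cam_to_world"];v,u=np.mgrid[:400,:640];r=p["range_z"]
    P=np.stack([(u-K[0,2])/K[0,0]*r,-(v-K[1,2])/K[1,1]*r,-r],-1)
    return P@T[:3,:3].T+T[:3,3]
def save(p,n,crop=None,s=1):
    im=p["img"][...,::-1]
    if crop: im=im[crop[1]:crop[3],crop[0]:crop[2]]
    cv2.imwrite("pics/"+n,cv2.resize(im,None,fx=s,fy=s,interpolation=cv2.INTER_CUBIC))
E
python3 - <<'E'
from h import *
np.set_printoptions(precision=1,suppress=True)
ims=[]
for c in ["scene","side"]:
    p=robot.read_camera(c); ims.append(p["img"]); print(c,p["cam_to_world"][:3,3], p.keys())
    for n in ["key_bar","key_foot","shaft_mouth","stand","hub"]:
        for d in robot.mark_of(p,n):
            u,v=d["xy"]; zz={"key_bar":175,"key_foot":15,"shaft_mouth":145,"stand":0,"hub":None}[n]
            print(n,np.array(d["xy"]),round(d["confidence"],2),world(p,u,v,zz))
    save(p,c+"1.png",None,1.25)
print(robot.state())
E
```

```text
pics
scene [1401.6 -149.8 1384.7] dict_keys(['img', 'range_z', 'camera_matrix', 'cam_to_world', 'shot'])
key_bar [406.6 240.2] 0.6 [728.8 198.5 175. ]
key_bar [411.  188.2] 0.51 [553.3 257.7 175. ]
key_bar [321.7 188. ] 0.5 [510.3  -9.2 175. ]
key_foot [421.3 190.2] 0.77 [454.8 344.2  15. ]
key_foot [397.8 257.8] 0.64 [697.5 201.4  15. ]
key_foot [405.3 219.2] 0.61 [561.4 260.5  15. ]
shaft_mouth [242.5 201.8] 0.6 [ 502.3 -250.9  145. ]
shaft_mouth [410.3 188.5] 0.4 [533.  265.3 145. ]
stand [405.4 222. ] 0.83 [563.  262.5   0. ]
stand [361.  222.6] 0.65 [542.2 117.    0. ]
stand [239.5 203.3] 0.3 [ 401.7 -273.1    0. ]
hub [251.5 258.9] 0.78 [ 650.3 -245.9   52.1]
side [ 91.4 806.8 823.8] dict_keys(['img', 'range_z', 'camera_matrix', 'cam_to_world', 'shot'])
key_bar [276.1 242.4] 0.87 [561.2 262.5 175. ]
key_bar [250.3 233.5] 0.71 [641.1 268.4 175. ]
key_bar [293.3 285.8] 0.67 [442.2 359.5 175. ]
key_foot [281.3 278.5] 0.92 [573.7 243.9  15. ]
key_foot [292.9 324.9] 0.9 [457.9 355.3  15. ]
key_foot [256.4 259.6] 0.54 [683.5 220.   15. ]
shaft_mouth [375.3 167.8] 0.77 [ 508.8 -244.7  145. ]
stand [313.1 262.3] 0.92 [536.4 131.9   0. ]
stand [281.5 285.4] 0.88 [567.  254.4   0. ]
hub [340.8 183.4] 0.67 [ 636.6 -231.3   46. ]
{'time': 0.6, 'q': array([-1.2,  0.1,  1.5, -0. ,  1.5, -0.1]), 'qd': array([ 0.,  0., -0., -0., -0., -0.]), 'effort': array([ -0. , -56.9, -50.1,   0. ,   0. ,   0. ]), 'tcp_pos': array([ 239.6, -550.1,  231.3]), 'tcp_rot': array([ 1. ,  0.2, -0. ,  0. ]), 'contact_force': array([0.1, 0.5, 0.1]), 'ft_torque': array([-0., -0.,  0.]), 'gripper_force': 0.0, 'grip_width': 0.9994409825129571}
```

View pics/scene1.png

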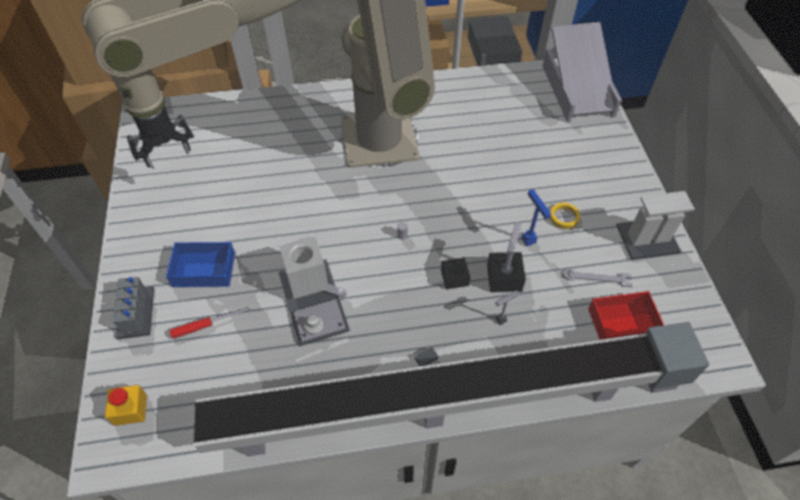

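View pics/side1.png

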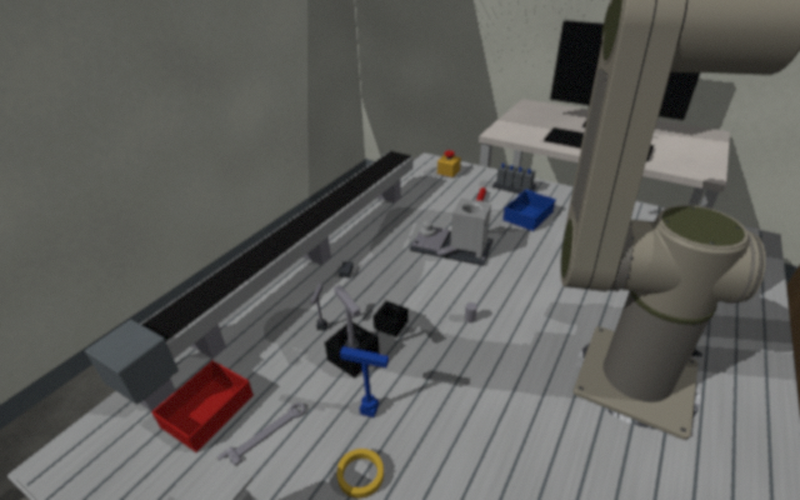

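The scene picture (full-resolution pixels) shows four candidates:
- The steel T-key stands in the larger black stand, with its bar at about (411,188) and the stand at (405,222).
- A smaller steel key is at (403,240).
- A blue key is at (430,165).
- The small black stand is at (364,218).

The large steel key in the large stand fits the description. The station's shaft is at (242,202). I'll check this with a crop and measure from depth.

Run:
```python
from h import *
np.set_printoptions(precision=2,suppress=True)
ims=[]
for c,cr in [("scene",(380,140,450,260)),("side",(230,210,350,330))]:
    p=robot.read_camera(c); ims.append(cv2.resize(p["img"][cr[1]:cr[3],cr[0]:cr[2],::-1],None,fx=4,fy=4,interpolation=cv2.INTER_CUBIC))
    P=cloud(p)
    def rep(n,ctr,rad,z0,z1):
        m=(p["range_z"]>0)&(np.hypot(P[...,0]-ctr[0],P[...,1]-ctr[1])<rad)&(P[...,2]>z0)&(P[...,2]<z1)
        Q=P[m]
        if len(Q)<4: print(c,n,len(Q));return
        w,V=np.linalg.eigh(np.cov(Q[:,:2].T)); r=cv2.minAreaRect(Q[:,:2].astype(np.float32))
        print(c,n,len(Q),"mean",Q.mean(0),"top",np.percentile(Q[:,2],90),"ax",np.degrees(np.arctan2(V[1,1],V[0,1])),"rect",r)
    rep("bar",(560,258),70,160,200)
    rep("standtop",(563,258),65,50,70)
    rep("block",(505,-248),75,135,155)
    rep("sstand",(540,125),50,20,70)
    rep("pallet",(640,-240),60,5,35)
    rep("blue",(500,300),90,80,200)
    rep("small",(640,210),80,60,160)
h=min(i.shape[0] for i in ims)
cv2.imwrite("pics/crop.png",np.hstack([i[:h] for i in ims])[:600])
```

```text
scene bar 144 mean [567.79 252.88 184.01] top 188.57907324417272 ax 152.30873051166446 rect ((563.4666748046875, 254.92437744140625), (15.979938507080078, 93.74569702148438), 62.59941482543945)
scene standtop 505 mean [568.05 253.45  60.01] top 64.39050712981675 ax -177.22677097944813 rect ((563.9440307617188, 254.73419189453125), (85.86143493652344, 95.98999786376953), 83.24507141113281)
scene block 642 mean [ 508.42 -255.09  145.83] top 150.0245836388733 ax -171.38105050429954 rect ((505.1043395996094, -255.54074096679688), (98.57816314697266, 89.41082000732422), 9.899287223815918)
scene sstand 390 mean [546.64 124.63  40.79] top 49.426686012336475 ax -176.01293836980395 rect ((542.7928466796875, 125.99835205078125), (71.76643371582031, 65.5462875366211), 2.2003493309020996)
scene pallet 800 mean [ 636.17 -239.14   21.47] top 28.39834253344634 ax 98.89783827586662 rect ((638.8966674804688, -239.88333129882812), (115.15569305419922, 117.4221420288086), 12.612045288085938)
scene blue 319 mean [491.24 320.69 158.46] top 185.3136885550836 ax 138.435793781034 rect ((510.81988525390625, 
[... 925 characters left out ...]
8.00553801429885 rect ((542.867431640625, 127.48820495605469), (66.35128021240234, 65.99010467529297), 2.7794222831726074)
side pallet 258 mean [ 619.4  -229.19   24.04] top 28.6852668023364 ax 61.610624708506435 rect ((622.3641357421875, -235.43594360351562), (85.93347930908203, 101.7015151977539), 12.29024600982666)
side blue 647 mean [493.08 321.74 155.2 ] top 184.01230865261442 ax 136.88818985183187 rect ((511.7069396972656, 317.9609680175781), (68.26094818115234, 178.6750946044922), 55.770751953125)
side small 189 mean [642.48 230.04  86.1 ] top 115.59190112667245 ax 164.8616584440104 rect ((636.6854248046875, 236.57846069335938), (73.84150695800781, 141.7036895751953), 78.277099609375)
```

View pics/crop.png

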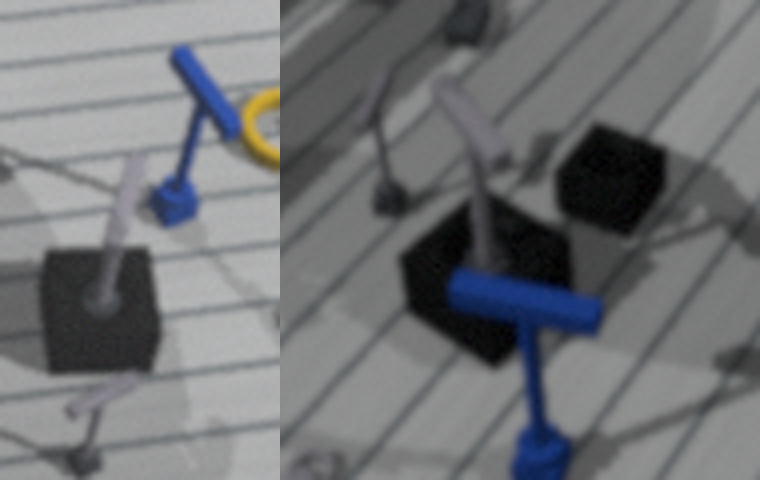

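The crop confirms the choice: a grey steel key stands in the larger black stand, a blue key is beside it, and a small grey key lies behind. Next I'll move above the station for a close wrist-camera look.

Call:
carry_out(
  motion=[24, 26, 18, 0, 0, 0, 100, 48, 52, 36, 0, 0, 0, 100, 72, 78, 54, 0, 0, 0, 100, 96, 104, 72, 0, 0, 0, 100, 120, 130, 90, 0, 0, 0, 100, 144, 156, 108, 0, 0, 0, 100, 168, 182, 126, 0, 0, 0, 100, 190, 210, 140, 0, 0, 0, 100],
)

```text
time: 1.37
tcp_pos: [430.8, -338.9, 373.1]
tcp_rot: [0.979, 0.204, 0.001, 0.001]
contact_force: [1.5, -0.5, -0.5]
grip_width: 1.006
gripper_force: 0.0
```

Run:
```python
from h import *
np.set_printoptions(precision=3,suppress=True)
s=robot.state(); print(s["time"],s["q"],s["tcp_pos"],s["tcp_rot"])
p=robot.read_camera("wrist"); T=p["cam_to_world"]; print(T)
print(p["camera_matrix"])
from scipy.spatial.transform import Rotation as R
Rt=R.from_quat(s["tcp_rot"]).as_matrix(); print("cam pos in tool",Rt.T@(T[:3,3]-s["tcp_pos"]),"\n",Rt)
save(p,"w1.png")
```

```text
1.3667 [-0.76  -0.026  1.394  0.     1.771  0.4  ] [ 430.766 -338.868  373.133] [0.979 0.204 0.001 0.001]
[[   0.399    0.878    0.266  498.597]
 [  -0.917    0.381    0.117 -308.799]
 [   0.002   -0.29     0.957  515.265]
 [   0.       0.       0.       1.   ]]
[[320.612   0.    318.742]
 [  0.    320.612 196.842]
 [  0.      0.      1.   ]]
cam pos in tool [  74.3     -0.249 -142.078] 
 [[ 0.917  0.399  0.001]
 [ 0.399 -0.917 -0.001]
 [ 0.001  0.002 -1.   ]]
```

View pics/w1.png

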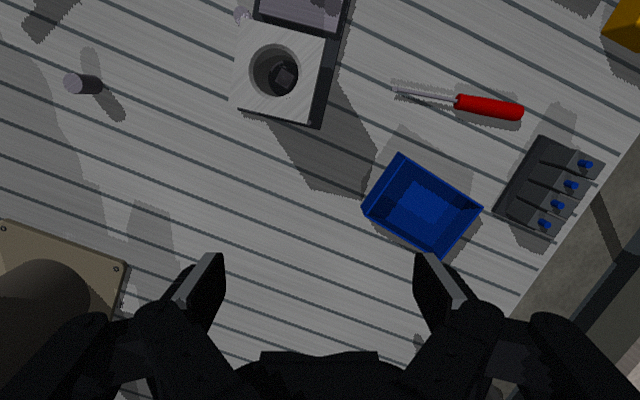

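The wrist image shows the block's top and the shaft at about (275,72), and the stem is visible inside it at about (283,77). I'll put the camera right over the shaft, lower down.

Call:
carry_out(
  motion=[1, 12, -35, 0, 0, 0, 100, 2, 24, -70, 0, 0, 0, 100, 4, 36, -105, 0, 0, 0, 100, 5, 48, -140, 0, 0, 0, 100, 6, 57, -168, 0, 0, 0, 100, 6, 57, -168, 0, 0, 0, 100],
)

```text
time: 1.92
tcp_pos: [432.5, -279.2, 196.0]
tcp_rot: [0.979, 0.205, -0.003, -0.005]
contact_force: [-0.1, 1.0, -1.1]
grip_width: 0.998
gripper_force: 0.0
```

Run:
```python
from h import *
np.set_printoptions(precision=2,suppress=True)
s=robot.state(); print(s["time"],s["tcp_pos"])
p=robot.read_camera("wrist"); T=p["cam_to_world"]; print(T[:3,3])
P=cloud(p); Z=P[...,2]; v=p["range_z"]>0
m=v&(abs(Z-145)<4)&(np.hypot(P[...,0]-505,P[...,1]+252)<80)
Q=P[m]; print("block",len(Q),Q[:,2].mean(),cv2.minAreaRect(Q[:,:2].astype(np.float32)))
# shaft hole: non-top pixels inside
h=v&(Z<138)&(np.hypot(P[...,0]-505,P[...,1]+252)<40)
mm=m.astype(np.uint8)
cs,_=cv2.findContours(mm,cv2.RETR_CCOMP,cv2.CHAIN_APPROX_NONE)
for c in cs:
    if len(c)>40:
        e=cv2.fitEllipse(c); print("contour",len(c),e,world(p,*e[0],145), world(p,*e[0],145))
        W=np.array([world(p,*q[0],145)[:2] for q in c],np.float32); print("  world ell",cv2.fitEllipse(W))
for d in robot.mark_of(p,"shaft_mouth"): print("mouth",d["xy"],d["confidence"],world(p,*d["xy"],145))
for d in robot.mark_of(p,"stem_seat"): print("seat",d["xy"],d["confidence"],world(p,*d["xy"],30))
st=v&(Z<60)&(Z>20)&(np.hypot(P[...,0]-505,P[...,1]+252)<26)
for a,b in [(25,38),(38,44),(44,49),(49,60)]:
    k=st&(Z>a)&(Z<b); print(a,b,k.sum(),P[k].mean(0) if k.any() else "")
k=st&(Z>45); 
if k.sum()>5: print("stem",cv2.minAreaRect(P[k][:,:2].astype(np.float32)))
y,x=np.argwhere(h).mean(0).astype(int); print(x,y); y=max(y,45)
g=p["img"][max(0,y-50):y+50,x-50:x+50,::-1].astype(float)
g=255*(np.clip(g/ max(1,np.percentile(g,60)),0,1)**.6)
cv2.imwrite("pics/stem.png",cv2.resize(g.astype(np.uint8),None,fx=6,fy=6,interpolation=cv2.INTER_CUBIC))
```

```text
1.9167 [ 432.48 -279.2   195.97]
[ 501.7  -250.28  337.68]
block 19320 144.25727119812956 ((505.7984619140625, -254.58514404296875), (90.50695037841797, 90.5483627319336), 10.050686836242676)
contour 613 ((333.2030029296875, 87.13710021972656), (183.14111328125, 191.93704223632812), 28.906902313232422) [ 509.37 -253.74  145.  ] [ 509.37 -253.74  145.  ]
  world ell ((505.25140380859375, -255.24093627929688), (102.63041687011719, 105.98002624511719), 52.194942474365234)
contour 365 ((331.647216796875, 91.97692108154297), (88.18700408935547, 92.65280151367188), 8.62351131439209) [ 506.64 -254.01  145.  ] [ 506.64 -254.01  145.  ]
  world ell ((505.6844177246094, -254.38026428222656), (50.2876091003418, 50.47852325439453), 47.605865478515625)
mouth [330.6, 92.4] 0.62 [ 506.19 -253.55  145.  ]
seat [331.9, 94.9] 0.85 [ 507.36 -257.48   30.  ]
25 38 1491 [ 506.7  -252.42   29.61]
38 44 60 [ 507.08 -244.31   40.9 ]
44 49 338 [ 505.27 -252.23   47.49]
49 60 403 [ 505.86 -251.28   52.1 ]
stem ((504.7356262207031, -248.12791442871094), (50.12591552734375, 37.09809875488281), 9.805755615234375)
331 92
```

View pics/stem.png

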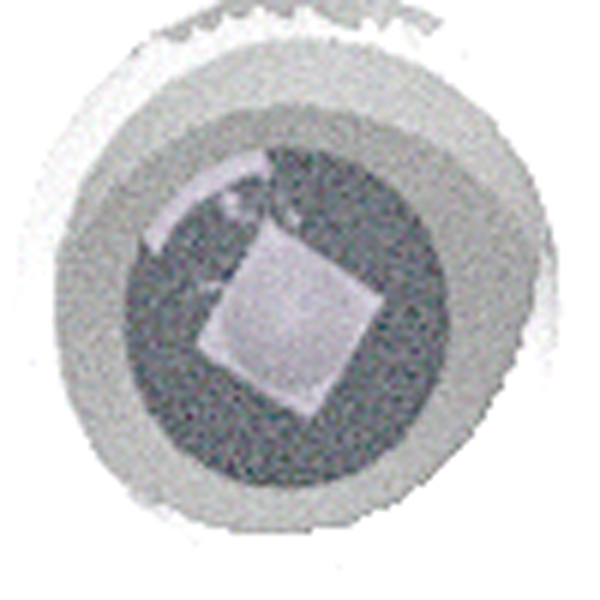

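The stem is clearly visible in the shaft, as a square tilted relative to the block. Its corners in the crop are at about (270,222), (384,298), (308,415) and (200,345). I'll compute its angle.

Run:
```python
from h import *
np.set_printoptions(precision=2,suppress=True)
p=robot.read_camera("wrist")
C=[(270,222),(384,298),(308,415),(200,345)]
W=np.array([world(p,281+(x-2.5)/6,42+(y-2.5)/6,48) for x,y in C]); print(W, W.mean(0))
for i in range(4):
    d=W[(i+1)%4]-W[i]; print(np.linalg.norm(d), np.degrees(np.arctan2(d[1],d[0])))
s=robot.state();q=s["tcp_rot"];print("toolx dir",np.degrees(2*np.arctan2(q[1],q[0])),s["q"])
```

```text
[[ 522.66 -252.9    48.  ]
 [ 519.74 -272.63   48.  ]
 [ 500.01 -269.18   48.  ]
 [ 502.77 -250.32   48.  ]] [ 511.29 -261.26   48.  ]
19.943072005395635 -98.4410114944412
20.028442665632433 170.0828942226666
19.06728420429495 81.65469591311715
20.056875581497653 -7.412886453124323
toolx dir 23.522795105399332 [-0.68 -0.07  1.74 -0.    1.47  0.48]
```

```bash
cat > st.py <<'E'
from h import *
np.set_printoptions(precision=2,suppress=True)
s=robot.state(); print(s["time"],s["tcp_pos"],s["tcp_rot"],np.abs(s["qd"]).max())
p=robot.read_camera("wrist"); print(p["cam_to_world"][:3,3])
P=cloud(p); Z=P[...,2]; v=p["range_z"]>0
m=v&(abs(Z-145)<5)&(np.hypot(P[...,0]-505,P[...,1]+252)<80)
Q=P[m]; print("block",Q[:,2].mean(),cv2.minAreaRect(Q[:,:2].astype(np.float32)))
cs,_=cv2.findContours(m.astype(np.uint8),cv2.RETR_CCOMP,cv2.CHAIN_APPROX_NONE)
cs=sorted([c for c in cs if len(c)>100],key=len)
W=np.array([world(p,*q[0],145)[:2] for q in cs[0]],np.float32); e=cv2.fitEllipse(W); print("mouth",e)
c=np.array(e[0]); r=np.hypot(P[...,0]-c[0],P[...,1]-c[1])
k=(v&(Z>44)&(Z<60)&(r<22)).astype(np.uint8)
n,l,stt,cen=cv2.connectedComponentsWithStats(k); i=1+stt[1:,4].argmax(); k=l==i; print(stt[i],cen[i])
ct,_=cv2.findContours(k.astype(np.uint8),cv2.RETR_EXTERNAL,cv2.CHAIN_APPROX_NONE)
W=np.array([world(p,*q[0],48)[:2] for q in ct[0]],np.float32); print("stem",cv2.minAreaRect(W), "tip",P[k&(Z>51.5)].mean(0))
f=v&(Z<34)&(r<26); print("floor",P[f].mean(0))
E
python3 st.py
```

```text
2.1167 [ 436.69 -284.61  206.19] [0.98 0.2  0.   0.  ] 0.0166630449578437
[ 504.26 -254.33  348.38]
block 144.19749123226967 ((505.6978454589844, -254.40740966796875), (90.56068420410156, 90.54658508300781), 10.047207832336426)
mouth ((505.71966552734375, -254.46588134765625), (49.24208450317383, 49.35838317871094), 83.24405670166016)
[304  83  30  31 518] [318.31  98.03]
stem ((505.8208923339844, -254.44415283203125), (19.85712432861328, 19.92693519592285), 82.1207046508789) tip [ 505.98 -254.66   52.45]
floor [ 506.14 -254.12   25.5 ]
```

Settled readings:
- **Shaft and stem axis:** (505.8,-254.4)
- **Block yaw:** 10.05°
- **Stem flats:** -7.9° in world, so -0.31 rad relative to the block

Now on to the key.

Call:
carry_out(
  motion=[6, 27, 10, 0, 0, 0.112, 60, 12, 54, 20, 0, 0, 0.224, 60, 18, 81, 30, 0, 0, 0.336, 60, 25, 108, 40, 0, 0, 0.448, 60, 31, 135, 50, 0, 0, 0.56, 60, 37, 162, 60, 0, 0, 0.672, 60, 44, 189, 70, 0, 0, 0.784, 60, 50, 216, 80, 0, 0, 0.9, 60],
)

```text
time: 2.83
tcp_pos: [487.0, -66.6, 286.7]
tcp_rot: [0.791, 0.611, 0.001, 0.002]
contact_force: [1.3, -0.8, -0.0]
grip_width: 0.601
gripper_force: 0.0
```

Call:
carry_out(
  motion=[6, 27, 0, 0, 0, 0.112, 60, 12, 54, 0, 0, 0, 0.224, 60, 18, 81, 0, 0, 0, 0.336, 60, 25, 108, 0, 0, 0, 0.448, 60, 31, 135, 0, 0, 0, 0.56, 60, 37, 162, 0, 0, 0, 0.672, 60, 44, 189, 0, 0, 0, 0.784, 60, 50, 216, 0, 0, 0, 0.9, 60],
)

```text
time: 3.5
tcp_pos: [537.3, 150.0, 286.2]
tcp_rot: [0.447, 0.895, 0.001, 0.002]
contact_force: [0.1, -1.1, -0.6]
grip_width: 0.598
gripper_force: 0.0
```

Call:
carry_out(
  motion=[6, 27, 0, 0, 0, 0.112, 60, 12, 54, 0, 0, 0, 0.224, 60, 18, 81, 0, 0, 0, 0.336, 60, 25, 108, 0, 0, 0, 0.448, 60, 26, 109, 0, 0, 0, 0.462, 60, 26, 109, 0, 0, 0, 0.462, 60, 26, 109, 0, 0, 0, 0.462, 60, 26, 109, 0, 0, 0, 0.462, 60],
)

```text
time: 4.17
tcp_pos: [562.3, 256.9, 284.5]
tcp_rot: [0.234, 0.972, 0.0, 0.001]
contact_force: [0.2, -0.1, 0.2]
grip_width: 0.6
gripper_force: 0.0
```

```bash
cat > key.py <<'E'
from h import *
np.set_printoptions(precision=2,suppress=True)
s=robot.state(); q=s["tcp_rot"]; print(s["time"],s["tcp_pos"],q,"toolx",np.degrees(2*np.arctan2(q[1],q[0]))%360,np.abs(s["qd"]).max(),s["q"])
p=robot.read_camera("wrist")
P=cloud(p); Z=P[...,2]; v=p["range_z"]>0
c=np.array([563,256]); r=np.hypot(P[...,0]-c[0],P[...,1]-c[1])
m=v&(Z>179)&(Z<189)&(r<60)
n,l,stt,cen=cv2.connectedComponentsWithStats(m.astype(np.uint8)); m=l==1+stt[1:,4].argmax()
Q=P[m]; print("bar",len(Q),Q.mean(0),np.median(Q[:,2]),cv2.minAreaRect(Q[:,:2].astype(np.float32)))
m=v&(abs(Z-60)<4)&(r<75); Q=P[m]; print("stand",np.median(Q[:,2]),cv2.minAreaRect(Q[:,:2].astype(np.float32)))
save(p,"w2.png")
E
python3 key.py
```

```text
4.1667 [562.26 256.92 284.53] [0.23 0.97 0.   0.  ] toolx 152.99202577223636 0.012168590731943856 [ 0.35  0.16  1.36 -0.    1.62 -0.75]
bar 2186 [559.51 257.7  183.21] 183.2619705129108 ((561.7719116210938, 256.7530822753906), (15.919208526611328, 89.08404541015625), 62.426734924316406)
stand 59.291734142634425 ((562.299560546875, 256.2727966308594), (85.25231170654297, 85.4104232788086), 82.57392120361328)
```

View pics/w2.png

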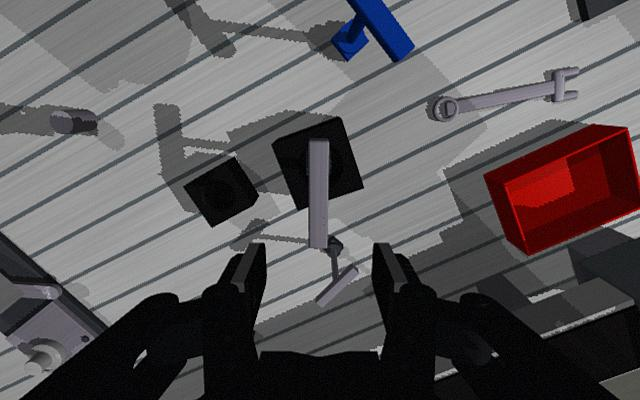

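The wrist image shows the bar centred between the fingers, from about (318,140) to (318,245). The blue key is well off at the top and the small key is low. Descending and closing.

Call:
carry_out(
  motion=[0, -1, -30, 0, 0, -0.012, 60, 0, -1, -60, 0, 0, -0.012, 60, 0, -1, -85, 0, 0, -0.012, 60, 0, -1, -105, 0, 0, -0.012, 60, 0, -1, -118, 0, 0, -0.012, 60, 0, -1, -125, 0, 0, -0.012, 60, 0, -1, -127, 0, 0, -0.012, 60, 0, -1, -127, 0, 0, -0.012, 60],
)

```text
time: 4.88
tcp_pos: [562.0, 256.7, 157.0]
tcp_rot: [0.238, 0.971, 0.0, 0.0]
contact_force: [0.2, 0.8, 0.1]
grip_width: 0.602
gripper_force: 0.0
```

Call:
carry_out(
  motion=[0, 0, 0, 0, 0, 0, 45, 0, 0, 0, 0, 0, 0, 35, 0, 0, 0, 0, 0, 0, 25, 0, 0, 0, 0, 0, 0, 15, 0, 0, 0, 0, 0, 0, 10, 0, 0, 0, 0, 0, 0, 10, 0, 0, 0, 0, 0, 0, 10, 0, 0, 0, 0, 0, 0, 10],
)

```text
time: 5.55
tcp_pos: [562.3, 257.1, 157.7]
tcp_rot: [0.238, 0.971, 0.0, 0.001]
contact_force: [-1.2, -0.8, 6.0]
grip_width: 0.176
gripper_force: 59.2
```

```bash
cat > s.py <<'E'
from h import *
np.set_printoptions(precision=2,suppress=True)
s=robot.state(); q=s["tcp_rot"]
print(s["time"],s["tcp_pos"],q,"toolx",np.degrees(2*np.arctan2(q[1],q[0]))%360,"F",s["contact_force"],"M",s["ft_torque"],"grip",s["grip_width"],s["gripper_force"],"q",s["q"])
E
python3 s.py
```

```text
5.55 [562.33 257.12 157.7 ] [0.24 0.97 0.   0.  ] toolx 152.45666198386385 F [-1.24 -0.81  6.01] M [-0.13  0.19  0.02] grip 0.17634596457000026 59.24548923969269 q [ 0.35  0.22  1.52 -0.    1.4  -0.74]
```

Call:
carry_out(
  motion=[0, 0, 4, 0, 0, 0, 10, 0, 0, 12, 0, 0, 0, 10, 0, 0, 22, 0, 0, 0, 10, 0, 0, 34, 0, 0, 0, 10, 0, 0, 46, 0, 0, 0, 10, 0, 0, 56, 0, 0, 0, 10, 0, 0, 60, 0, 0, 0, 10, 0, 0, 60, 0, 0, 0, 10],
)

```text
time: 6.22
tcp_pos: [562.7, 257.3, 218.7]
tcp_rot: [0.238, 0.971, 0.001, 0.001]
contact_force: [0.4, -0.0, -3.2]
grip_width: 0.178
gripper_force: 58.8
```

Call:
carry_out(
  motion=[0, 0, 15, 0, 0, 0, 10, 0, 0, 35, 0, 0, 0, 10, 0, 0, 60, 0, 0, 0, 10, 0, 0, 85, 0, 0, 0, 10, 0, 0, 105, 0, 0, 0, 10, 0, 0, 115, 0, 0, 0, 10, 0, 0, 115, 0, 0, 0, 10, 0, 0, 115, 0, 0, 0, 10],
)

```text
time: 6.88
tcp_pos: [561.7, 256.9, 330.5]
tcp_rot: [0.238, 0.971, -0.0, -0.0]
contact_force: [0.1, 0.1, -4.2]
grip_width: 0.177
gripper_force: 58.9
```

```bash
python3 s.py
python3 - <<'E'
from h import *
np.set_printoptions(precision=2,suppress=True)
s=robot.state()
p=robot.read_camera("wrist"); P=cloud(p); v=p["range_z"]>0
from scipy.spatial.transform import Rotation as R
L=(P-s["tcp_pos"])@R.from_quat(s["tcp_rot"]).as_matrix()
m=v&(abs(L[...,1])<12)&(abs(L[...,0])<60)&(L[...,2]>-40)&(L[...,2]<-20)
Q=L[m]; print("bar in tool",len(Q),Q.mean(0),np.median(Q[:,2]),cv2.minAreaRect(Q[:,:2].astype(np.float32)))
print("ends",np.percentile(Q[:,0],[0,1,99,100]))
m=v&(abs(L[...,1])<25)&(abs(L[...,0])<30)&(L[...,2]>100)&(L[...,2]<150); print("socket pts",m.sum(), L[m].mean(0) if m.any() else "")
p2=robot.read_camera("scene"); save(p2,"lift.png",(360,100,480,260),4)
p3=robot.read_camera("side"); save(p3,"lift2.png",(200,140,360,320),3)
for p in (p2,p3):
    P=cloud(p); L=(P-s["tcp_pos"])@R.from_quat(s["tcp_rot"]).as_matrix(); v=p["range_z"]>0
    m=v&(np.hypot(L[...,0],L[...,1])<30)&(L[...,2]>118)&(L[...,2]<150)
    b=v&(np.hypot(L[...,0],L[...,1])<14)&(L[...,2]>10)&(L[...,2]<110); print(m.sum(),b.sum())
    for a in range(10,150,20):
        k=v&(np.hypot(L[...,0],L[...,1])<30)&(L[...,2]>a)&(L[...,2]<a+20)
        if k.sum()>3: print(a,k.sum(),L[k].mean(0),L[k].max(0)[2])
E
```

```text
6.8833 [561.67 256.9  330.52] [ 0.24  0.97 -0.   -0.  ] toolx 152.4496366289299 F [ 0.1   0.14 -4.18] M [-0.01  0.07 -0.  ] grip 0.1769278639687366 58.887072801589966 q [ 0.35  0.16  1.28 -0.    1.71 -0.74]
bar in tool 7901 [  8.85   0.09 -26.77] -25.77568293509784 ((5.0574188232421875, 0.5500411987304688), (23.906904220581055, 80.6535873413086), 84.92936706542969)
ends [-35.44 -33.45  44.7   45.16]
socket pts 188 [ 15.61  -0.81 130.5 ]
59 74
30 11 [-5.84 -0.79 42.58] 49.68149471740472
50 21 [-5.1  -1.49 60.38] 69.49369004476493
70 18 [-4.59 -1.34 82.4 ] 89.778668108263
90 32 [ -5.63  -2.45 104.71] 109.79868914917141
110 82 [ -8.57  -1.38 116.74] 128.77289936013295
130 29 [-14.76  -1.99 136.47] 146.30716464217053
132 166
10 36 [ 3.49  0.81 19.38] 29.642117912855333
30 34 [ 3.49  0.92 39.5 ] 48.78332789983901
50 34 [ 3.8   0.69 59.67] 69.9334665779221
70 30 [ 3.92  0.46 79.44] 89.31026251542693
90 33 [  4.71   0.39 100.67] 109.93202564251627
110 139 [  7.38   1.23 117.91] 129.99892186890307
130 67 [ 10.55   2.14 136.77] 143.83579393877733
```

The key is held straight, centred to within 0.5 mm, with its foot about 143 mm below the TCP. Transporting it to above the shaft and turning it to the stem's angle.

Call:
carry_out(
  motion=[-1, -10, 0, 0, 0, 0.015, 10, -3, -30, 0, 0, 0, 0.03, 10, -6, -57, 0, 0, 0, 0.045, 10, -9, -85, 0, 0, 0, 0.06, 10, -12, -113, 0, 0, 0, 0.075, 10, -15, -141, 0, 0, 0, 0.09, 10, -18, -169, 0, 0, 0, 0.105, 10, -21, -197, 0, 0, 0, 0.12, 10],
)

```text
time: 7.7
tcp_pos: [539.7, 58.7, 329.5]
tcp_rot: [0.179, 0.984, -0.0, -0.001]
contact_force: [0.3, 0.2, -3.7]
grip_width: 0.174
gripper_force: 58.9
```

Call:
carry_out(
  motion=[-3, -28, 0, 0, 0, 0.025, 10, -6, -56, 0, 0, 0, 0.05, 10, -9, -84, 0, 0, 0, 0.075, 10, -12, -112, 0, 0, 0, 0.1, 10, -15, -140, 0, 0, 0, 0.125, 10, -18, -168, 0, 0, 0, 0.15, 10, -21, -196, 0, 0, 0, 0.175, 10, -24, -222, 0, 0, 0, 0.2, 10],
)

```text
time: 8.37
tcp_pos: [515.7, -163.4, 329.6]
tcp_rot: [0.08, 0.997, 0.0, -0.001]
contact_force: [0.4, 0.2, -3.2]
grip_width: 0.178
gripper_force: 58.9
```

Call:
carry_out(
  motion=[-3, -25, 0, 0, 0, 0.01, 10, -6, -50, 0, 0, 0, 0.02, 10, -8, -70, 0, 0, 0, 0.023, 10, -10, -84, 0, 0, 0, 0.023, 10, -10.8, -91, 0, 0, 0, 0.023, 10, -10.8, -92.4, 0, 0, 0, 0.023, 10, -10.8, -92.4, 0, 0, 0, 0.023, 10, -10.8, -92.4, 0, 0, 0, 0.023, 10],
)

```text
time: 9.03
tcp_pos: [506.1, -253.5, 331.1]
tcp_rot: [0.068, 0.998, 0.0, -0.0]
contact_force: [0.1, -0.1, -3.2]
grip_width: 0.176
gripper_force: 58.9
```

```bash
cat > chk.py <<'E'
# socket/shank axis and station centre seen by the two fixed cameras
from h import *
np.set_printoptions(precision=2,suppress=True)
s=robot.state()
for c in ("scene","side"):
    p=robot.read_camera(c); P=cloud(p); v=p["range_z"]>0; X,Y,Z=P[...,0],P[...,1],P[...,2]
    t=s["tcp_pos"]; r=np.hypot(X-t[0],Y-t[1])
    cam=p["cam_to_world"][:3,3]
    for a,b in ((20,110),):
        k=v&(r<16)&(Z<t[2]-a)&(Z>t[2]-b); Q=P[k]
        d=Q.mean(0)[:2]-cam[:2]; d/=np.linalg.norm(d); n=np.array([-d[1],d[0]])
        print(c,"shank lateral off",(Q[:,:2]-t[:2])@n@np.ones(len(Q))/len(Q),"extent",np.percentile((Q[:,:2]-t[:2])@n,[2,98]),"n",n,k.sum())
        k=v&(r<30)&(Z<t[2]-124)&(Z>t[2]-142); Q=P[k]; e=np.percentile((Q[:,:2]-t[:2])@n,[2,98]); print("  socket",e,e.mean(),k.sum())
        k=v&(abs(Z-145)<5)&(np.hypot(X-505,Y+254)<75); Q=P[k]; e=np.percentile((Q[:,:2]-np.array([505.75,-254.45]))@n,[0.5,99.5]); print("  block",e,e.mean(),k.sum())
E
python3 s.py; python3 chk.py
```

```text
9.0333 [ 506.07 -253.46  331.14] [ 0.07  1.    0.   -0.  ] toolx 172.15126029114933 F [ 0.09 -0.12 -3.22] M [ 0.03 -0.01  0.04] grip 0.1760603286889753 58.906660079956055 q [-0.56  0.02  1.42  0.    1.7  -1.99]
scene shank lateral off 0.6337788811947102 extent [-12.19  11.79] n [ 0.12 -0.99] 111
  socket [-14.86  19.3 ] 2.21921052667148 48
  block [-45.09  46.27] 0.5892323042137804 449
side shank lateral off 0.6709460478135211 extent [-10.94   9.06] n [0.93 0.36] 102
  socket [-19.52  21.09] 0.7881397181541381 59
  block [-48.96  50.66] 0.8475425851899452 318
```

Call:
carry_out(
  motion=[0, 0, -10, 0, 0, 0, 10, 0, 0, -22, 0, 0, 0, 10, 0, 0, -34, 0, 0, 0, 10, 0, 0, -42, 0, 0, 0, 10, 0, 0, -48, 0, 0, 0, 10, 0, 0, -54, 0, 0, 0, 10, 0, 0, -60, 0, 0, 0, 10, 0, 0, -60, 0, 0, 0, 10],
)

```text
time: 9.8
tcp_pos: [505.3, -254.2, 269.7]
tcp_rot: [0.069, 0.998, 0.0, -0.001]
contact_force: [-0.5, 0.4, -3.0]
grip_width: 0.176
gripper_force: 58.8
```

Call:
carry_out(
  motion=[0, 0, -8, 0, 0, 0, 10, 0, 0, -18, 0, 0, 0, 10, 0, 0, -28, 0, 0, 0, 10, 0, 0, -38, 0, 0, 0, 10, 0, 0, -48, 0, 0, 0, 10, 0, 0, -56, 0, 0, 0, 10, 0, 0, -60, 0, 0, 0, 10, 0, 0, -60, 0, 0, 0, 10],
)

```text
time: 10.47
tcp_pos: [505.1, -254.1, 209.5]
tcp_rot: [0.069, 0.998, 0.001, -0.001]
contact_force: [-0.1, -0.7, -3.4]
grip_width: 0.179
gripper_force: 58.8
```

```bash
python3 s.py
```

```text
10.4667 [ 505.11 -254.05  209.54] [ 0.07  1.    0.   -0.  ] toolx 172.10285365918764 F [-0.13 -0.65 -3.38] M [-0.02  0.06  0.  ] grip 0.17852271790136698 58.841992020606995 q [-0.56  0.05  1.61 -0.    1.48 -1.99]
```

Call:
carry_out(
  motion=[0, 0, -5, 0, 0, 0, 10, 0, 0, -10, 0, 0, 0, 10, 0, 0, -15, 0, 0, 0, 10, 0, 0, -18, 0, 0, 0, 10, 0, 0, -20, 0, 0, 0, 10, 0, 0, -21, 0, 0, 0, 10, 0, 0, -22, 0, 0, 0, 10, 0, 0, -22, 0, 0, 0, 10],
)

```text
time: 11.13
tcp_pos: [505.9, -254.5, 189.3]
tcp_rot: [0.069, 0.998, -0.0, 0.0]
contact_force: [-0.1, 0.2, -3.1]
grip_width: 0.174
gripper_force: 58.9
```

```bash
python3 s.py
```

```text
11.1333 [ 505.85 -254.49  189.26] [ 0.07  1.   -0.    0.  ] toolx 172.10342974306803 F [-0.13  0.18 -3.11] M [0.02 0.01 0.06] grip 0.17371910910508956 58.94656598567963 q [-0.56  0.06  1.64  0.    1.44 -1.99]
```

Call:
carry_out(
  motion=[0, 0, -1, 0, 0, 0, 10, 0, 0, -2, 0, 0, 0, 10, 0, 0, -3, 0, 0, 0, 10, 0, 0, -4, 0, 0, 0, 10, 0, 0, -4, 0, 0, 0, 10],
)

```text
time: 11.55
tcp_pos: [505.7, -254.4, 185.0]
tcp_rot: [0.069, 0.998, 0.0, -0.0]
contact_force: [0.6, -0.3, -2.8]
grip_width: 0.171
gripper_force: 58.9
```

Call:
carry_out(
  motion=[0, 0, -1, 0, 0, 0, 10, 0, 0, -2, 0, 0, 0, 10, 0, 0, -3, 0, 0, 0, 10, 0, 0, -4, 0, 0, 0, 10, 0, 0, -5, 0, 0, 0, 10, 0, 0, -6, 0, 0, 0, 10, 0, 0, -6, 0, 0, 0, 10],
)

```text
time: 12.13
tcp_pos: [505.7, -254.4, 179.0]
tcp_rot: [0.069, 0.998, 0.0, -0.0]
contact_force: [-0.2, -0.3, -3.0]
grip_width: 0.177
gripper_force: 58.9
```

The socket is going over the stem with no contact force. Continuing down to the collar.

Call:
carry_out(
  motion=[0, 0, -1, 0, 0, 0, 10, 0, 0, -2, 0, 0, 0, 10, 0, 0, -3, 0, 0, 0, 10, 0, 0, -4, 0, 0, 0, 10, 0, 0, -5, 0, 0, 0, 10, 0, 0, -5.5, 0, 0, 0, 10, 0, 0, -5.5, 0, 0, 0, 10],
)

```text
time: 12.72
tcp_pos: [505.8, -254.5, 173.7]
tcp_rot: [0.069, 0.998, -0.0, -0.0]
contact_force: [-0.4, -0.7, -1.8]
grip_width: 0.177
gripper_force: 59.0
```

Call:
carry_out(
  motion=[0, 0, -0.4, 0, 0, 0, 10, 0, 0, -0.8, 0, 0, 0, 10, 0, 0, -0.8, 0, 0, 0, 10],
)

```text
time: 12.97
tcp_pos: [506.1, -254.6, 173.5]
tcp_rot: [0.069, 0.998, -0.0, 0.0]
contact_force: [-0.5, 0.1, 0.1]
grip_width: 0.177
gripper_force: 59.4
```

```bash
python3 s.py
```

```text
12.9667 [ 506.1  -254.59  173.55] [ 0.07  1.   -0.    0.  ] toolx 172.10482861209687 F [-0.52  0.13  0.12] M [ 0.17  0.12 -0.02] grip 0.17699995740756733 59.4305294752121 q [-0.56  0.07  1.66  0.    1.41 -1.99]
```

Fully seated on the collar with about 3 N of touch. Now turning clockwise while watching the z moment.

Call:
carry_out(
  motion=[0, 0, 0, 0, 0, -0.06, 10, 0, 0, 0, 0, 0, -0.12, 10, 0, 0, 0, 0, 0, -0.18, 10, 0, 0, 0, 0, 0, -0.24, 10, 0, 0, 0, 0, 0, -0.3, 10, 0, 0, 0, 0, 0, -0.36, 10, 0, 0, 0, 0, 0, -0.42, 10, 0, 0, 0, 0, 0, -0.48, 10],
)

```text
time: 13.63
tcp_pos: [506.0, -254.6, 173.6]
tcp_rot: [0.305, 0.952, -0.0, 0.0]
contact_force: [-0.2, 0.4, 1.7]
grip_width: 0.174
gripper_force: 59.5
```

```bash
cat > cl.py <<'E'
from h import *
np.set_printoptions(precision=2,suppress=True)
p=robot.read_camera("side")
for d in robot.outline_of(p,"clamp")[:2]:
    Q=cloud(p)[d["mask"]&(p["range_z"]>0)]; print("side clamp",round(d["confidence"],2),d["xy"],Q.mean(0),cv2.minAreaRect(Q[:,:2].astype(np.float32)))
p=robot.read_camera("scene")
for d in robot.outline_of(p,"clamp")[:2]:
    Q=cloud(p)[d["mask"]&(p["range_z"]>0)]; print("scene clamp",round(d["confidence"],2),d["xy"],Q.mean(0),cv2.minAreaRect(Q[:,:2].astype(np.float32)))
save(p,"clamp.png",(210,170,290,260),6)
E
python3 s.py; python3 cl.py
```

```text
13.6333 [ 506.05 -254.64  173.57] [ 0.31  0.95 -0.    0.  ] toolx 144.43991521162638 F [-0.24  0.41  1.75] M [0.16 0.2  0.09] grip 0.17429157843513693 59.49193775653839 q [-0.56  0.07  1.66 -0.    1.41 -1.51]
```

Call:
carry_out(
  motion=[0, 0, 0, 0, 0, -0.05, 10, 0, 0, 0, 0, 0, -0.1, 10, 0, 0, 0, 0, 0, -0.15, 10, 0, 0, 0, 0, 0, -0.2, 10, 0, 0, 0, 0, 0, -0.25, 10, 0, 0, 0, 0, 0, -0.3, 10, 0, 0, 0, 0, 0, -0.34, 10, 0, 0, 0, 0, 0, -0.34, 10],
)

```text
time: 14.5
tcp_pos: [506.1, -254.6, 173.5]
tcp_rot: [0.461, 0.887, -0.0, 0.0]
contact_force: [-0.6, 0.3, 3.0]
grip_width: 0.175
gripper_force: 59.7
```

```bash
python3 s.py
python3 - <<'E'
from h import *
p=robot.read_camera("scene");q=robot.read_camera("side")
a=cv2.resize(p["img"][170:270,210:310,::-1],(400,400),interpolation=cv2.INTER_CUBIC);b=cv2.resize(q["img"][140:220,320:400,::-1],(400,400),interpolation=cv2.INTER_CUBIC)
cv2.imwrite("pics/cl.png",np.hstack([a,b]))
E
```

```text
14.5 [ 506.12 -254.62  173.48] [ 0.46  0.89 -0.    0.  ] toolx 125.11718304627581 F [-0.58  0.26  2.97] M [ 0.07  0.11 -0.02] grip 0.17522654668911572 59.743478894233704 q [-0.56  0.07  1.66  0.    1.41 -1.17]
```

View pics/cl.png

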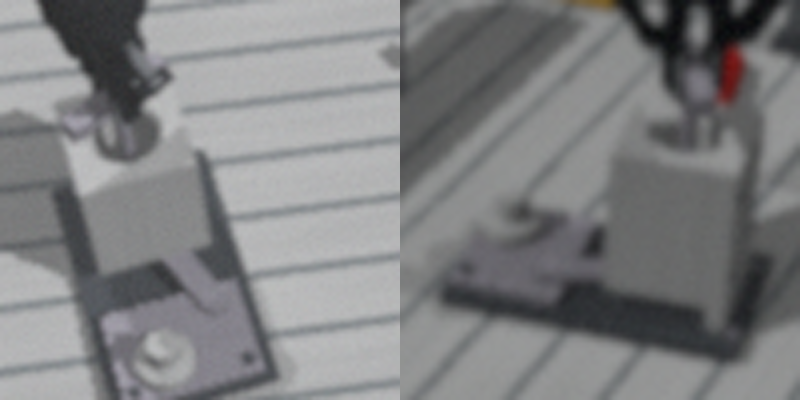

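The clamp arm now reaches out from under the block over the pallet's edge, at about (195,285) in the left panel, but it is not at the stop yet. Continuing in smaller steps.

Call:
carry_out(
  motion=[0, 0, 0.4, 0, 0, -0.03, 10, 0, 0, 0.4, 0, 0, -0.06, 10, 0, 0, 0.4, 0, 0, -0.09, 10, 0, 0, 0.4, 0, 0, -0.12, 10, 0, 0, 0.4, 0, 0, -0.12, 10],
)

```text
time: 15.02
tcp_pos: [506.0, -254.6, 173.5]
tcp_rot: [0.513, 0.858, 0.0, 0.0]
contact_force: [-0.5, 0.5, 2.0]
grip_width: 0.174
gripper_force: 59.6
```

```bash
cat > m.py <<'E'
from h import *
M=[];F=[]
for i in range(3):
    s=robot.state(); M.append(s["ft_torque"]);F.append(s["contact_force"]); robot.read_camera("scene")
q=s["tcp_rot"]; print(s["time"],"M",np.round(M,3).tolist(),"F",np.round(np.mean(F,0),1),"toolx",np.degrees(2*np.arctan2(q[1],q[0])),s["tcp_pos"])
E
python3 m.py
```

```text
15.1167 M [[0.04, 0.001, 0.029], [0.053, -0.045, 0.009], [0.075, -0.026, -0.031]] F [0.1 0.6 2. ] toolx 118.37945442789106 [ 505.97697412 -254.53384365  173.50828101]
```

Call:
carry_out(
  motion=[0, 0, 0, 0, 0, -0.03, 10, 0, 0, 0, 0, 0, -0.06, 10, 0, 0, 0, 0, 0, -0.06, 10],
)

```text
time: 15.42
tcp_pos: [505.9, -254.5, 173.5]
tcp_rot: [0.539, 0.842, 0.0, 0.0]
contact_force: [-0.0, 0.0, 1.6]
grip_width: 0.175
gripper_force: 59.7
```

```bash
python3 m.py
```

```text
15.5167 M [[0.047, -0.088, -0.022], [0.11, -0.076, 0.011], [0.119, -0.11, 0.026]] F [-0.3 -0.1  2.2] toolx 114.91425487038074 [ 505.93436026 -254.53387506  173.50606339]
```

Call:
carry_out(
  motion=[0, 0, 0, 0, 0, -0.03, 10, 0, 0, 0, 0, 0, -0.06, 10, 0, 0, 0, 0, 0, -0.06, 10],
)

```text
time: 15.82
tcp_pos: [505.9, -254.5, 173.5]
tcp_rot: [0.564, 0.826, 0.0, 0.0]
contact_force: [-0.5, -0.2, 2.5]
grip_width: 0.177
gripper_force: 59.7
```

```bash
python3 m.py
python3 - <<'E'
from h import *
p=robot.read_camera("scene"); print(np.round(world(p,264,246,30),1))
E
```

```text
15.9167 M [[0.019, -0.143, 0.021], [0.02, -0.123, 0.012], [0.046, -0.165, 0.017]] F [ 0.2 -0.2  2.5] toolx 111.4681803152622 [ 505.92222193 -254.51711671  173.511509  ]
[ 598.3 -205.5   30. ]
```

Call:
carry_out(
  motion=[0, 0, 0, 0, 0, -0.03, 10, 0, 0, 0, 0, 0, -0.06, 10, 0, 0, 0, 0, 0, -0.06, 10],
)

```text
time: 16.27
tcp_pos: [505.9, -254.5, 173.5]
tcp_rot: [0.588, 0.809, 0.0, 0.0]
contact_force: [0.2, 0.5, 2.1]
grip_width: 0.172
gripper_force: 59.7
```

```bash
python3 m.py
```

```text
16.3667 M [[0.076, -0.105, -0.027], [0.051, -0.181, 0.03], [-0.032, -0.185, -0.003]] F [0.5 0.1 2.7] toolx 108.02093445233811 [ 505.89495056 -254.50553374  173.47901595]
```

Call:
carry_out(
  motion=[0, 0, 0, 0, 0, -0.02, 10, 0, 0, 0, 0, 0, -0.04, 10, 0, 0, 0, 0, 0, -0.04, 10],
)

```text
time: 16.67
tcp_pos: [505.9, -254.5, 173.5]
tcp_rot: [0.605, 0.796, 0.0, 0.0]
contact_force: [0.7, 0.4, 3.4]
grip_width: 0.176
gripper_force: 59.8
```

```bash
python3 m.py
```

```text
16.7667 M [[0.032, -0.22, -0.014], [0.004, -0.159, 0.032], [0.001, -0.165, 0.048]] F [0.3 0.2 3.7] toolx 105.65020926698152 [ 505.92287687 -254.50560335  173.48388679]
```

Call:
carry_out(
  motion=[0, 0, 0, 0, 0, -0.02, 10, 0, 0, 0, 0, 0, -0.04, 10, 0, 0, 0, 0, 0, -0.04, 10],
)

```text
time: 17.07
tcp_pos: [505.9, -254.5, 173.5]
tcp_rot: [0.621, 0.784, -0.0, 0.0]
contact_force: [0.9, -0.4, 2.9]
grip_width: 0.181
gripper_force: 59.9
```

```bash
python3 m.py
python3 - <<'E'
from h import *
p=robot.read_camera("scene");save(p,"cl2.png",(210,170,310,270),5)
E
```

```text
17.1667 M [[-0.039, -0.209, 0.402], [-0.032, -0.182, 0.364], [-0.028, -0.214, 0.27]] F [ 0.  -0.3  3.8] toolx 103.36366308927752 [ 505.86845381 -254.47044497  173.45037966]
```

View pics/cl2.png

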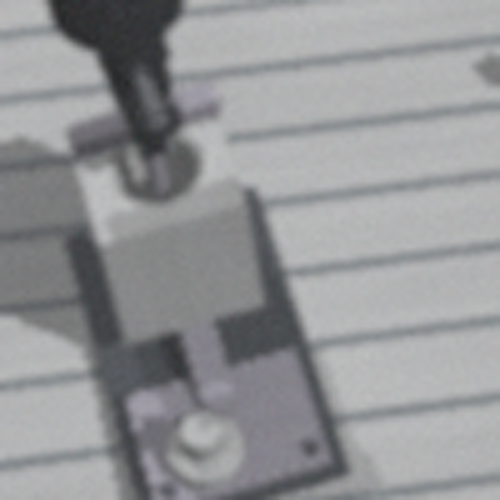

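The moment jumped from about 0.02 to about 0.3–0.4 N m, and the picture shows the clamp lying straight over the pallet, so it is at its stop. I'll relieve the twist right away.

Call:
carry_out(
  motion=[0, 0, 0.4, 0, 0, 0.04, 10, 0, 0, 0.8, 0, 0, 0.08, 10, 0, 0, 0.8, 0, 0, 0.1, 10, 0, 0, 0.8, 0, 0, 0.1, 10],
)

```text
time: 17.6
tcp_pos: [505.5, -254.3, 173.6]
tcp_rot: [0.58, 0.815, -0.0, -0.0]
contact_force: [0.5, -0.2, -0.7]
grip_width: 0.173
gripper_force: 59.3
```

```bash
python3 m.py
```

```text
17.7 M [[-0.101, -0.276, -0.07], [-0.06, -0.264, -0.038], [-0.104, -0.237, -0.011]] F [ 0.4 -0.7 -1.4] toolx 109.00918319311972 [ 505.50343094 -254.31919121  173.6114042 ]
```

Call:
carry_out(
  motion=[0, 0, 1, 0, 0, 0, 10, 0, 0, 2, 0, 0, 0, 10, 0, 0, 4, 0, 0, 0, 10, 0, 0, 6, 0, 0, 0, 10, 0, 0, 8, 0, 0, 0, 10, 0, 0, 10, 0, 0, 0, 10, 0, 0, 12, 0, 0, 0, 10, 0, 0, 12, 0, 0, 0, 10],
)

```text
time: 18.42
tcp_pos: [506.0, -254.6, 186.9]
tcp_rot: [0.58, 0.815, -0.0, 0.0]
contact_force: [-0.3, -0.4, -2.9]
grip_width: 0.174
gripper_force: 58.9
```

```bash
python3 m.py
```

```text
18.5167 M [[-0.019, 0.046, -0.027], [0.071, -0.045, -0.013], [0.032, 0.033, -0.003]] F [ 0.5 -0.4 -3.3] toolx 109.07778256135194 [ 505.86151031 -254.52252063  186.35606684]
```

Call:
carry_out(
  motion=[0, 0, 5, 0, 0, 0, 10, 0, 0, 14, 0, 0, 0, 10, 0, 0, 24, 0, 0, 0, 10, 0, 0, 34, 0, 0, 0, 10, 0, 0, 44, 0, 0, 0, 10, 0, 0, 54, 0, 0, 0, 10, 0, 0, 64, 0, 0, 0, 10, 0, 0, 74, 0, 0, 0, 10],
)

```text
time: 19.23
tcp_pos: [505.9, -254.5, 261.6]
tcp_rot: [0.58, 0.815, 0.0, 0.0]
contact_force: [-0.3, 0.4, -2.9]
grip_width: 0.174
gripper_force: 58.9
```

Call:
carry_out(
  motion=[0, 0, 12, 0, 0, 0, 10, 0, 0, 26, 0, 0, 0, 10, 0, 0, 40, 0, 0, 0, 10, 0, 0, 53, 0, 0, 0, 10, 0, 0, 63, 0, 0, 0, 10, 0, 0, 70, 0, 0, 0, 10, 0, 0, 71, 0, 0, 0, 10, 0, 0, 71, 0, 0, 0, 10],
)

```text
time: 19.9
tcp_pos: [506.0, -254.6, 331.5]
tcp_rot: [0.58, 0.815, 0.0, 0.0]
contact_force: [1.5, 0.6, -3.4]
grip_width: 0.174
gripper_force: 59.0
```

```bash
python3 m.py
python3 - <<'E'
from h import *
from scipy.spatial.transform import Rotation as R
np.set_printoptions(precision=2,suppress=True)
s=robot.state()
p=robot.read_camera("wrist"); P=cloud(p); v=p["range_z"]>0
L=(P-s["tcp_pos"])@R.from_quat(s["tcp_rot"]).as_matrix()
m=v&(abs(L[...,1])<9)&(L[...,0]>12)&(L[...,0]<60)&(L[...,2]>-32)&(L[...,2]<-18)
Q=L[m]; print(len(Q),Q.mean(0),cv2.minAreaRect(Q[:,:2].astype(np.float32)),np.percentile(Q[:,0],99),"tilt",np.polyfit(Q[:,0],Q[:,2],1))
E
python3 chk.py
```

```text
20.0 M [[0.016, -0.005, -0.032], [0.028, 0.01, -0.016], [-0.008, 0.062, -0.013]] F [ 0.7  0.3 -3.4] toolx 109.08061913216206 [ 505.57432222 -254.31044091  330.19715784]
3365 [ 29.8   -0.1  -25.45] ((28.64031982421875, -0.11765575408935547), (16.085691452026367, 33.26485061645508), 89.95816802978516) 44.97813146494485 tilt [  0.03 -26.39]
scene shank lateral off 0.6407558925270521 extent [-11.91  12.58] n [ 0.12 -0.99] 121
  socket [-15.83  18.36] 1.2668134016434642 46
  block [-44.94  46.23] 0.6446984079316316 462
side shank lateral off -0.0028052287542053023 extent [-12.77   9.84] n [0.93 0.36] 113
  socket [-13.74  14.41] 0.33603187321162853 41
  block [-48.85  50.64] 0.8921993881074783 321
```

The key is out, straight in the hand and bar-centred. Carrying it back to the stand and restoring its original yaw.

Call:
carry_out(
  motion=[1, 10, 0, 0, 0, 0.03, 10, 3, 30, 0, 0, 0, 0.07, 10, 6, 57, 0, 0, 0, 0.12, 10, 9, 85, 0, 0, 0, 0.17, 10, 12, 113, 0, 0, 0, 0.22, 10, 15, 141, 0, 0, 0, 0.27, 10, 18, 169, 0, 0, 0, 0.32, 10, 21, 197, 0, 0, 0, 0.37, 10],
)

```text
time: 20.87
tcp_pos: [526.6, -55.4, 331.2]
tcp_rot: [0.418, 0.908, 0.0, -0.0]
contact_force: [0.1, -0.4, -3.8]
grip_width: 0.172
gripper_force: 58.9
```

Call:
carry_out(
  motion=[3, 28, 0, 0, 0, 0.05, 10, 6, 56, 0, 0, 0, 0.1, 10, 9, 84, 0, 0, 0, 0.15, 10, 12, 112, 0, 0, 0, 0.2, 10, 15, 140, 0, 0, 0, 0.25, 10, 18, 168, 0, 0, 0, 0.3, 10, 21, 196, 0, 0, 0, 0.34, 10, 24, 222, 0, 0, 0, 0.37, 10],
)

```text
time: 21.53
tcp_pos: [550.2, 166.9, 331.1]
tcp_rot: [0.244, 0.97, 0.0, -0.0]
contact_force: [0.5, -0.1, -3.7]
grip_width: 0.177
gripper_force: 58.9
```

Call:
carry_out(
  motion=[3, 25, 0, 0, 0, 0.01, 10, 6, 50, 0, 0, 0, 0.016, 10, 8, 70, 0, 0, 0, 0.016, 10, 10, 84, 0, 0, 0, 0.016, 10, 11.5, 90, 0, 0, 0, 0.016, 10, 11.7, 91.7, 0, 0, 0, 0.016, 10, 11.7, 91.7, 0, 0, 0, 0.016, 10, 11.7, 91.7, 0, 0, 0, 0.016, 10],
)

```text
time: 22.2
tcp_pos: [562.6, 255.3, 331.2]
tcp_rot: [0.239, 0.971, -0.0, 0.0]
contact_force: [-0.2, -0.3, -3.3]
grip_width: 0.178
gripper_force: 58.9
```

```bash
python3 s.py
cat > chk2.py <<'E'
from h import *
np.set_printoptions(precision=2,suppress=True)
s=robot.state(); t=s["tcp_pos"]
for c in ("scene","side"):
    p=robot.read_camera(c); P=cloud(p); v=p["range_z"]>0; X,Y,Z=P[...,0],P[...,1],P[...,2]; r=np.hypot(X-t[0],Y-t[1]); cam=p["cam_to_world"][:3,3]
    d=t[:2]-cam[:2]; d/=np.linalg.norm(d); n=np.array([-d[1],d[0]])
    k=v&(r<16)&(Z<t[2]-40)&(Z>t[2]-110); o=(P[k][:,:2]-t[:2])@n
    k2=v&(r<30)&(Z<t[2]-126)&(Z>t[2]-142); o2=(P[k2][:,:2]-t[:2])@n; e=np.percentile(o2,[2,98])
    k=v&(abs(Z-60)<4)&(np.hypot(X-563,Y-256)<66); W=cv2.minAreaRect(P[k][:,:2].astype(np.float32))
    print(c,"shank",np.median(o),"socket",e,e.mean(),"stand off",(np.array(W[0])-t[:2])@n,W,"n",n)
E
python3 chk2.py
```

```text
22.2 [562.62 255.28 331.23] [ 0.24  0.97 -0.    0.  ] toolx 152.35946295605874 F [-0.15 -0.3  -3.27] M [-0.   -0.03 -0.02] grip 0.17798344188290657 58.90862703323364 q [ 0.34  0.16  1.27 -0.    1.71 -0.75]
scene shank 1.1078540465142164 socket [-11.74  15.78] 2.020472505441803 stand off -0.49761297129806986 ((564.6048583984375, 254.8776397705078), (86.2127685546875, 92.49402618408203), 82.84217834472656) n [-0.43 -0.9 ]
side shank -0.1057784367034421 socket [-19.63  18.58] -0.5228738609885024 stand off 0.7979789602911261 ((563.239013671875, 255.78550720214844), (87.60003662109375, 87.8594970703125), 82.16991424560547) n [0.76 0.65]
```

Call:
carry_out(
  motion=[0, 0, -12, 0, 0, 0, 10, 0, 0, -32, 0, 0, 0, 10, 0, 0, -55, 0, 0, 0, 10, 0, 0, -78, 0, 0, 0, 10, 0, 0, -98, 0, 0, 0, 10, 0, 0, -110, 0, 0, 0, 10, 0, 0, -115, 0, 0, 0, 10, 0, 0, -115, 0, 0, 0, 10],
)

```text
time: 22.97
tcp_pos: [561.8, 255.6, 214.5]
tcp_rot: [0.239, 0.971, -0.001, -0.001]
contact_force: [-0.4, -0.1, -3.2]
grip_width: 0.172
gripper_force: 58.8
```

Call:
carry_out(
  motion=[0, 0, -4, 0, 0, 0, 10, 0, 0, -8, 0, 0, 0, 10, 0, 0, -12, 0, 0, 0, 10, 0, 0, -16, 0, 0, 0, 10, 0, 0, -20, 0, 0, 0, 10, 0, 0, -24, 0, 0, 0, 10, 0, 0, -27, 0, 0, 0, 10, 0, 0, -27, 0, 0, 0, 10],
)

```text
time: 23.63
tcp_pos: [562.0, 256.0, 188.0]
tcp_rot: [0.239, 0.971, -0.0, -0.001]
contact_force: [0.5, 0.5, -3.1]
grip_width: 0.174
gripper_force: 58.9
```

```bash
python3 s.py
```

```text
23.6333 [562.03 256.05 188.05] [ 0.24  0.97 -0.   -0.  ] toolx 152.39385528537846 F [ 0.52  0.45 -3.15] M [0.03 0.01 0.02] grip 0.17417082141422327 58.86842966079712 q [ 0.34  0.2   1.49 -0.    1.45 -0.74]
```

Call:
carry_out(
  motion=[0, 0, -5, 0, 0, 0, 10, 0, 0, -10, 0, 0, 0, 10, 0, 0, -15, 0, 0, 0, 10, 0, 0, -20, 0, 0, 0, 10, 0, 0, -24, 0, 0, 0, 10, 0, 0, -27, 0, 0, 0, 10, 0, 0, -28, 0, 0, 0, 10, 0, 0, -28, 0, 0, 0, 10],
)

```text
time: 24.3
tcp_pos: [562.3, 256.2, 160.7]
tcp_rot: [0.239, 0.971, -0.0, -0.0]
contact_force: [-0.3, 0.1, -3.8]
grip_width: 0.178
gripper_force: 58.9
```

Call:
carry_out(
  motion=[0, 0, -0.5, 0, 0, 0, 10, 0, 0, -1, 0, 0, 0, 10, 0, 0, -1.5, 0, 0, 0, 10, 0, 0, -1.5, 0, 0, 0, 10],
)

```text
time: 24.63
tcp_pos: [562.6, 256.3, 159.8]
tcp_rot: [0.239, 0.971, 0.0, 0.0]
contact_force: [-0.3, -0.5, -3.7]
grip_width: 0.178
gripper_force: 58.9
```

```bash
python3 s.py
```

```text
24.6333 [562.61 256.27 159.84] [0.24 0.97 0.   0.  ] toolx 152.3970022017088 F [-0.33 -0.54 -3.66] M [-0.03  0.01 -0.03] grip 0.17780493382417709 58.88021171092987 q [ 0.34  0.22  1.52  0.    1.4  -0.74]
```

Call:
carry_out(
  motion=[0, 0, -0.5, 0, 0, 0, 10, 0, 0, -1, 0, 0, 0, 10, 0, 0, -1.5, 0, 0, 0, 10, 0, 0, -2, 0, 0, 0, 10, 0, 0, -2, 0, 0, 0, 10],
)

```text
time: 25.05
tcp_pos: [562.6, 256.2, 157.8]
tcp_rot: [0.239, 0.971, 0.0, 0.0]
contact_force: [-0.6, -0.3, -2.2]
grip_width: 0.177
gripper_force: 58.9
```

```bash
python3 s.py
```

```text
25.05 [562.59 256.22 157.76] [0.24 0.97 0.   0.  ] toolx 152.39565182033758 F [-0.6  -0.32 -2.24] M [-0.04  0.01  0.02] grip 0.17676556494044451 58.91717612743378 q [ 0.34  0.22  1.52 -0.    1.4  -0.74]
```

Touching the floor at the original height. One last light press, then release.

Call:
carry_out(
  motion=[0, 0, -0.6, 0, 0, 0, 10, 0, 0, -0.6, 0, 0, 0, 10, 0, 0, -0.6, 0, 0, 0, 20, 0, 0, -0.6, 0, 0, 0, 28, 0, 0, -0.6, 0, 0, 0, 40, 0, 0, -0.6, 0, 0, 0, 50, 0, 0, -0.6, 0, 0, 0, 60, 0, 0, -0.6, 0, 0, 0, 60],
)

```text
time: 25.72
tcp_pos: [562.5, 256.3, 157.1]
tcp_rot: [0.239, 0.971, 0.0, -0.0]
contact_force: [-0.2, 0.5, -1.0]
grip_width: 0.599
gripper_force: 0.0
```

Call:
carry_out(
  motion=[0, 0, 0, 0, 0, 0, 60, 0, 0, 4, 0, 0, 0, 60, 0, 0, 12, 0, 0, 0, 60, 0, 0, 28, 0, 0, 0, 60, 0, 0, 50, 0, 0, 0, 60, 0, 0, 75, 0, 0, 0, 60, 0, 0, 100, 0, 0, 0, 60, 0, 0, 120, 0, 0, 0, 60],
)

```text
time: 26.38
tcp_pos: [563.0, 256.4, 280.4]
tcp_rot: [0.239, 0.971, 0.001, 0.001]
contact_force: [0.4, -0.2, 0.4]
grip_width: 0.6
gripper_force: 0.0
```

Call:
carry_out(
  motion=[0, 0, 8, 0, 0, 0, 60, 0, 0, 8, 0, 0, 0, 60, 0, 0, 8, 0, 0, 0, 60, 0, 0, 8, 0, 0, 0, 60],
)

```text
time: 26.72
tcp_pos: [561.9, 256.0, 283.1]
tcp_rot: [0.239, 0.971, -0.001, -0.001]
contact_force: [0.3, -0.3, -0.9]
grip_width: 0.602
gripper_force: 0.0
```

```bash
python3 key.py
python3 - <<'E'
from h import *
a=cv2.imread("pics/w2.png")[:270,150:450]
p=robot.read_camera("scene"); b=p["img"][170:280,210:310,::-1]
cv2.imwrite("pics/end.png",np.hstack([cv2.resize(a,(440,396)),cv2.resize(b,(360,396),interpolation=cv2.INTER_CUBIC)]))
E
```

```text
26.7167 [561.87 255.97 283.14] [ 0.24  0.97 -0.   -0.  ] toolx 152.39284827063696 0.009684167954944827 [ 0.34  0.16  1.36  0.    1.62 -0.74]
bar 2178 [559.71 257.39 183.23] 183.28173149792096 ((562.200439453125, 256.0555725097656), (15.881879806518555, 89.13713836669922), 62.90959930419922)
stand 59.2822425233652 ((562.1986694335938, 256.262939453125), (85.04252624511719, 85.23188018798828), 82.3622055053711)
```

View pics/end.png

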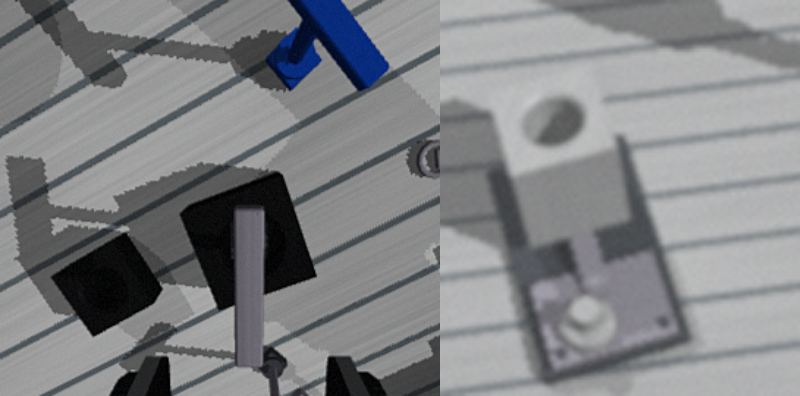

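The key stands upright in its stand, with its top at 183.3 mm, the same as at the start. The clamp lies over the pallet, at about (585,260) in the right panel, and nothing else has moved. Handing in.

```bash
python3 -c "
from cell import robot
print(robot.finish_job())"
```

```text
the job is handed in; nothing more can be done
None
```

I turned the clamp clockwise until it met its end stop and put the key back in its stand, upright and fully down. Meeting the stop, the wrist moment briefly read about 0.4 N m, above the stated 0.3 N m (about 50 N) station limit; I backed off at once, and the hand-in gave no verdict on it.

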